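# Calibrate the bench scale by its recessed button

### The job

Calibrate the bench scale: set the reference jar gently upright in the middle of the scale's pan, without tipping or dropping it, and let go of it. Only once the jar stands there, take the stylus out of its stand, reach its tip down through the orange-ringed hole in the scale's console and press the recessed red button fully down; finish while still gripping the stylus and holding the button down. Leave the plug gauge, the pen pot and the machined plate where they are.

Things in the scene. Friction and masses are not known exactly. Their poses are not given: they have to be found in the camera images.
- jar: Closed white plastic reference jar with an orange band and a blue lid, 0.25 to 0.5 kg, standing on the bench. Round: body 53 mm diameter from 0 to 64 mm height, lid 50 mm diameter from 70 to 86 mm (top). Origin: centre of its underside; z up its axis. Jar and stylus stand may be on either side of the scale.
- scale: Bench scale fixed to the bench, 160 x 260 mm, turned by up to about 20 degrees. Origin: centre of its underside; own x points away from the robot, own y to the left, z up. Its left (+y) half carries the square steel pan, its right (-y) half the white console (100 mm wide, flat top 55 mm above the bench, with a flat dark display, three dummy grey keys and the orange-ringed hole).
- pan_center (a point): Centre of the top face of the scale's square steel pan (130 x 130 mm, flat, rigid, no rim), 56 mm above the bench, 55 mm to the left (+y) of the scale's origin. Axes as the scale's.
- aperture (a point): Centre of the mouth of the round vertical hole, 14 mm diameter with an orange ring, in the flat top of the console, 55 mm above the bench; in the scale's axes at x -15, y -80 mm. The hole is straight and 18 mm deep; the red button lies below it, its top 20 mm below the mouth.
- button_top (a point): Centre of the top of the recessed red button (22 mm diameter, wider than the hole above it), straight below the hole; 20 mm below the mouth when up. It moves straight down when pressed.
- cal_button (a joint): Travel of the red button: 0 m up, 0.006 m fully down (stop). Sprung: about 1.5 N to start moving, 4.5 N fully down; it comes back up when released.
- stand: Square aluminium block, 60 x 60 mm, 62 mm high, fixed to the bench; origin: centre of its underside. One vertical through-hole of 10 mm diameter at its centre holds the stylus.
- stylus: Stylus, 60 g, standing tip down in the stand, 119 mm long; origin: the tip end, z along its axis towards the handle. From the tip: steel rod 6 mm diameter, 0 to 55 mm; black collar 22 mm diameter, 55 to 61 mm (it rests on the stand's top, 62 mm above the bench, so the tip starts 7 mm above the bench); round yellow handle 15 mm diameter, 61 to 119 mm. Lift it straight up by at least 60 mm to clear the stand.
- stylus_tip (a point): Tip end of the stylus' rod (same point as the stylus' origin).
- stylus_grip (a point): Middle of the yellow handle, on its axis, 90 mm from the tip: a good place to grip, above the collar.
- plug_gauge: Bystander: steel plug gauge standing upright, 38 mm diameter at most, 102 mm high; origin: centre of its underside.
- pen_pot: Bystander: grey plastic pot with two pens, 76 mm diameter at the rim, 85 mm high (pens to 120 mm); origin: centre of its underside.
- machined_plate: Bystander: flat aluminium part with openings, 55 x 160 x 12 mm, lying flat; origin: centre of its underside.

How it is judged:
By the outcome, as a careful person would: the job done as asked, in the order asked, and still so for the second after the job is handed in, while the arm keeps its last pose, push and grip.
It also fails if it takes over 54 s, if anything falls off the work surface, if the arm or the gripper's body presses on something with over 40 N, if the wrist force passes 120 N, or if a joint passes its speed limit or range.

### The arm

A 6-joint arm with a two-finger parallel gripper is mounted at the origin on the work surface. World frame = base frame: x ahead of the robot, y to its left, z up, the work surface at z = 0. Lengths are in mm, angles in rad, forces in N, time in s.
With the tool pointing down it reaches from about 350 to 775 mm from the base axis. Payload 7.3 kg.
Tool frame: the origin (TCP) lies on the centre line of the jaws, within the pads' length; the fingertips stand 22 mm ahead of it and the grasp point (between the pads) lies 3 mm ahead of it (bot.finger_overhang is the distance from the TCP to the fingertips, in mm); y points along the fingers, z is the direction in which the jaws open and shut, and the axes are right-handed (so a half turn about y gives the same grasp; the last joint's range is limited). The gripper opens to 92 mm and grips with 3 to 60 N. Pads are 19 mm wide; open, the fingers measure 130 mm over their backs; the gripper's body (75 mm by 190 mm) begins 47 mm behind the grasp point.
Start: joints at [0.97, 0.342, 1.524, -0, 1.275, -0.146], TCP at [230.611, 471.658, 248.741] pointing down, gripper open.
Joint ranges: [-2.53, 2.53], [-0.77, 2.02], [0.04, 2.7], [-1, 4.14], [0.28, 2.66], [-3.11, 3.11]. Speed limits (rad/s): [2.57, 2.57, 3.14, 3.14, 3.14, 3.14].

### API

Orientations are given as [roll, pitch, yaw] about the fixed x, y, z axes, in that order (R = Rz(yaw) Ry(pitch) Rx(roll)).
In Python, from plant import bot, viewer, find_in, spot_point gives the robot as it stands.
- The arm moves only by the tool send_rows, never from a script. Its argument "moves" is a list of rows, each a list of 3 entries, a list of its own where there are three numbers: the shift along the tool's x, y, z in mm, then the turn, a rotation vector about the tool's x, y, z in degrees, then the finger opening in mm, from 0 to 91.8. A call has 1 to 20 rows; each row shifts and turns the pose as measured when the row begins, along the tool's axes as they then stand; what a row does not reach is not made up. A row lasts 1/8 s, in which the tool goes at most 62.5 mm and 10.7 degrees, less where a joint would pass 70% of its speed; a pose out of reach is approached as far as the arm can. A call with a gripper value outside its range is refused whole. The fingers move at their own pace and stop on an object; the grip force is fixed at half the most. Time passes only in rows, so rows that do not move let the fingers close. It gives the time, the measured TCP pose, the force and the opening at its end, in the units of the state.
- bot.get_obs(): the state, without advancing time (a new reading comes with each control period).
- viewer.capture(name): name is "side" or "top"; returns the picture (480x640x3 uint8, blue, green, red); there is no depth.
- viewer.camera_model(name): a dict with "fx", "fy", "cx", "cy" (pixels), "rvec" (rotation vector, rad) and "tvec" (3), from world to camera coordinates, as OpenCV has them. Camera axes: x right, y down, z forward; pixel columns grow to the right and rows downward; lengths in mm; the calibration is good to about 2 mm. A picture is of the moment at which its call begins. camera_model takes no time and is no camera call.
- bot.close_job(): hands the job in, once; it reports no verdict.
Trained networks look in the newest picture that a camera, given by its name, has taken for a name from the list of things; names that differ only in an ending like _2 or _b are one class to them, and where a whole thing is asked for, a point or a joint stands for the part that bears it (a point fixed in the world has none). Each returns a list of dicts, best first, with "conf" (0 to 1); they miss things now and then, are a little off and sometimes report something else, mostly with a low value. They report only what shows in the picture. A call takes as long as a camera call.
- find_in(camera, thing): "extent" ([centre column, centre row, width, height] in pixels, round what is visible of it).
- spot_point(camera, thing): "point" ([column, row] in pixels: a listed point, or the origin of a listed thing).
The state is a dict: "time": time; "joint_positions": joint angles; "dq": joint speeds; "tau": joint torques, N m; "tool_pos": TCP position; "tcp_rot": TCP orientation; "contact_force": force on the tool from outside, world axes, zero at the start; "moment": the same for the moment, N m; "grip_width": finger opening in mm.
Only numpy, scipy, OpenCV 4.12 (cv2) and the standard library are available. Lean on these libraries where they do the work, as an engineer would, in place of code of your own. Each camera call takes 0.05 s, during which the arm holds its last target.

## Working session

There is one attempt and no reset: what is moved stays moved. The work goes in short steps, Python scripts to look and compute and a tool call to move; the robot and the scene stay as the last step left them, time stands still between calls to the robot, and variables do not carry over. Pictures are saved under pics/ and viewed, and the job is handed in when it is done.

Besides the shell and the picture viewer there is one more tool, called after ">>>" as a command line: name --argument value ..., lists and objects as JSON in quotes. send_rows: Moves the arm, as the interface text tells. Its arguments: {"type":"object","properties":{"moves":{"type":"array","items":{"type":"array"}}},"required":["moves"]}

```bash
ls; mkdir -p pics; cat > h.py <<'E'
import numpy as np, cv2
from plant import bot, viewer, find_in, spot_point
from scipy.spatial.transform import Rotation as R
def cam(n):
    m=viewer.camera_model(n); K=np.array([[m['fx'],0,m['cx']],[0,m['fy'],m['cy']],[0,0,1.]])
    return K,np.array(m['rvec'],float).ravel(),np.array(m['tvec'],float).ravel()
def proj(n,p):
    K,r,t=cam(n); return cv2.projectPoints(np.array(p,float).reshape(-1,3),r,t,K,None)[0].reshape(-1,2)
def ray(n,px):
    K,r,t=cam(n); Rm=cv2.Rodrigues(r)[0]; d=Rm.T@np.linalg.solve(K,[px[0],px[1],1]); return -Rm.T@t,d
def onz(n,px,z):
    o,d=ray(n,px); return o+d*(z-o[2])/d[2]
def tri(px):
    A=np.zeros((3,3));b=np.zeros(3)
    for n,p in px.items():
        o,d=ray(n,p); d/=np.linalg.norm(d); M=np.eye(3)-np.outer(d,d);A+=M;b+=M@o
    return np.linalg.solve(A,b)
E
python3 - <<'E'
from h import *
np.set_printoptions(precision=1,suppress=True)
for n in('side','top'):
    cv2.imwrite(f'pics/{n}0.png',viewer.capture(n))
    o,_=ray(n,(320,240)); print(n,o)
    for t in('jar','scale','stand','stylus','plug_gauge','pen_pot','machined_plate'):
        print(t,[(np.round(x['extent']),round(x['conf'],2)) for x in find_in(n,t)[:2]])
    for t in ('jar','pan_center','aperture','stylus_grip','stylus_tip','stand','scale','plug_gauge'):
        print(t,[(np.round(x['point'],1),round(x['conf'],2)) for x in spot_point(n,t)[:2]])
print(bot.get_obs())
E
```

```text
pics
side [215.  638.9 944.6]
jar [(array([410., 158.,  28.,  43.]), 0.62)]
scale [(array([311., 240., 111., 126.]), 0.72)]
stand [(array([280., 375.,  50.,  61.]), 0.75)]
stylus [(array([279., 358.,  15.,  28.]), 0.52)]
plug_gauge [(array([195., 332.,  32.,  42.]), 0.65), (array([310., 240., 111., 126.]), 0.37)]
pen_pot [(array([346., 142.,  31.,  60.]), 0.76)]
machined_plate [(array([399., 279.,  61.,  69.]), 0.88)]
jar [(array([402.2, 171.7]), 0.61)]
pan_center [(array([304. , 247.9]), 0.6)]
aperture [(array([329.1, 199.6]), 0.59)]
stylus_grip [(array([274.3, 354.8]), 0.62)]
stylus_tip [(array([277.9, 355.4]), 0.34)]
stand [(array([280.2, 381.3]), 0.74)]
scale [(array([310.6, 246.3]), 0.65), (array([399.5, 279.1]), 0.35)]
plug_gauge [(array([199.2, 345.5]), 0.71)]
top [ 329.9    8.7 1342.3]
jar [(array([456., 258.,  32.,  27.]), 0.77), (array([324., 306.,  74.,  31.]), 0.24)]
scale [(array([323., 214., 128.,  90.]), 0.62)]
stand [(array([180., 260.,  40.,  42.]), 0.72), (array([323., 307.,  73.,  35.]), 0.64)]
stylus []
plug_gauge [(array([178., 180.,  26.,  28.]), 0.93), (array([
[... 200 characters left out ...]
2, 214.7]), 0.72)]
aperture [(array([357.4, 216.7]), 0.89)]
stylus_grip [(array([174.5, 255. ]), 0.64)]
stylus_tip []
stand [(array([185.5, 259.6]), 0.64), (array([321.5, 309.2]), 0.24)]
scale [(array([320.2, 216.5]), 0.7), (array([434.8, 194.7]), 0.47)]
plug_gauge [(array([181. , 184.4]), 0.62), (array([323.8, 309.5]), 0.62)]
{'time': 1.6, 'joint_positions': array([ 1. ,  0.3,  1.5,  0. ,  1.3, -0.1]), 'dq': array([-0., -0.,  0.,  0., -0.,  0.]), 'tau': array([ -0. , -43.1, -24.4,   0.1,   0. ,   0. ]), 'tool_pos': array([230.6, 471.6, 248.7]), 'tcp_rot': array([-1.6, -0. , -0.5]), 'contact_force': array([-0.5, -0.2,  0.1]), 'moment': array([0.1, 0. , 0.1]), 'grip_width': 92.23799579879369}
```

```bash
python3 - <<'E'
from h import *
a=cv2.imread('pics/top0.png')[130:350,130:510]; cv2.imwrite('pics/topz.png',cv2.resize(a,None,fx=2.1,fy=2.1,interpolation=cv2.INTER_CUBIC))
a=cv2.imread('pics/side0.png')[100:420,160:480]; cv2.imwrite('pics/sidez.png',cv2.resize(a,None,fx=1.8,fy=1.8,interpolation=cv2.INTER_CUBIC))
E
```

```text
(no output)
```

View pics/topz.png

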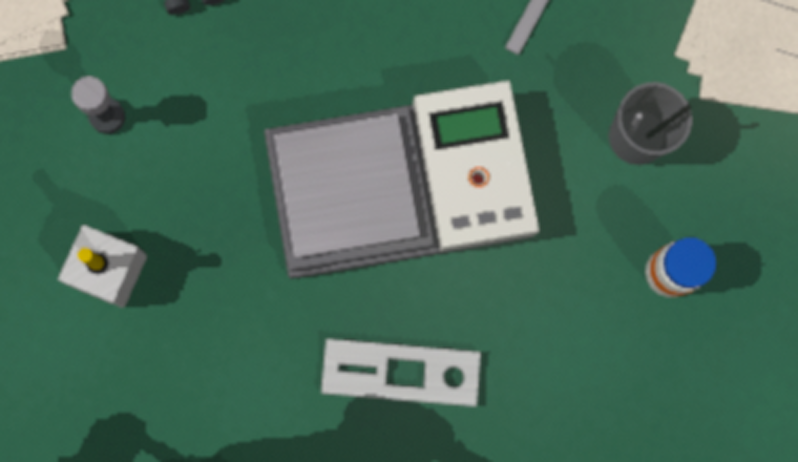

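View pics/sidez.png

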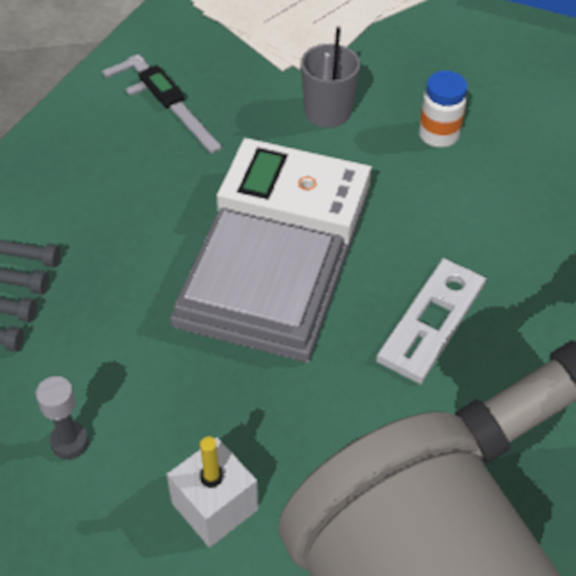

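```bash
cat > meas.py <<'E'
from h import *
np.set_printoptions(precision=1,suppress=True)
def blob(img,roi,lo,hi):
    x0,y0,x1,y1=roi; h=cv2.cvtColor(img,cv2.COLOR_BGR2HSV); m=cv2.inRange(h,np.array(lo),np.array(hi)); k=np.zeros_like(m);k[y0:y1,x0:x1]=m[y0:y1,x0:x1]
    n,l,s,c=cv2.connectedComponentsWithStats(k); 
    if n<2:return None
    i=1+np.argmax(s[1:,4]); return c[i],s[i]
E
python3 - <<'E'
from meas import *
from scipy.optimize import least_squares
I={n:cv2.imread(f'pics/{n}0.png') for n in('top','side')}
Z=lambda n,p:(np.array(p)/(2.1 if n=='top' else 1.8)+((130,130) if n=='top' else (160,100)))-0.25
Y=([20,110,60],[35,255,255]);B=([100,120,60],[125,255,255]);O=([3,70,60],[18,255,255])
for nm,c,rt,rs in(('styl',Y,(150,230,210,290),(250,330,300,380)),('lid',B,(430,230,480,280),(385,130,430,170)),('ring',O,(345,200,370,230),(315,190,345,212))):
    bt=blob(I['top'],rt,*c);bs=blob(I['side'],rs,*c);print(nm,bt,bs, tri({'top':bt[0],'side':bs[0]}))
    if nm=='ring': ring={'top':bt[0],'side':bs[0]}; print(onz('top',bt[0],55),onz('side',bs[0],55))
C=[]
pan=[(65,55+65),(65,55-65),(-65,55-65),(-65,55+65)]
def W(p,q,z):
    c,s=np.cos(p[2]),np.sin(p[2]); return [p[0]+c*q[0]-s*q[1],p[1]+s*q[0]+c*q[1],z]
top=[(275,143),(401,114),(423,238),(298,262)]
side=[(228,214),(340,235),(300,323),(186,293)]
# side corners: label by nearest
obs=[('top',Z('top',t),(*pan[i],56)) for i,t in enumerate(top)]
side=[(186,293),(228,214),(340,235),(300,323)]
obs+=[('side',Z('side',t),(*pan[i],56)) for i,t in enumerate(side)]
obs+=[(n,ring[n],(-15,-80,55)) for n in ring]
def f(p): return np.concatenate([(proj(n,W(p,q[:2],q[2]))[0]-px) for n,px,q in obs])
r=least_squares(f,[450,0,0.15],x_scale=[100,100,.1]);print('scale',r.x,np.degrees(r.x[2]));print(r.fun.reshape(-1,2))
print('pan',W(r.x,(0,55),56),'ap',W(r.x,(-15,-80),55))
E
```

```text
styl (array([172.9, 252.9]), array([167, 248,  12,  11,  85], dtype=int32)) (array([276. , 354.9]), array([271, 342,  11,  26, 211], dtype=int32)) [489.7 271.4  93.1]
lid (array([458.4, 254.6]), array([446, 243,  25,  24, 467], dtype=int32)) (array([407.8, 148.1]), array([397, 139,  23,  19, 357], dtype=int32)) [ 506.3 -322.8   75.5]
ring (array([357.3, 214.2]), array([353, 209,  10,  10,  58], dtype=int32)) (array([330.3, 201.6]), array([326, 198,  10,   8,  30], dtype=int32)) [ 591.  -110.7   52.9]
[ 589.8 -110.7   55. ] [ 590.8 -108.8   55. ]
scale [586.4 -31.2   0.2] 12.23020937098614
[[-0.6 -2.6]
 [-1.3  0.6]
 [-0.5 -0. ]
 [-1.  -0.5]
 [ 1.2  1.5]
 [-0.7 -2.7]
 [-2.2 -0.6]
 [ 2.6  0.6]
 [ 0.9  0.5]
 [ 1.7 -0.8]]
pan [np.float64(574.768382128704), np.float64(22.53799851972106), 56] ap [np.float64(588.7072322654221), np.float64(-112.57568863619264), 55]
```

```bash
python3 - <<'E'
from meas import *
# rectify plane z=55, 2.5px/mm ; u=(170-y)*2.5, v=(710-x)*2.5
S=2.5
for n in('top','side'):
    w=np.array([[710,170],[710,-190],[470,-190],[470,170]],float)
    px=proj(n,np.c_[w,np.full(4,55.)]).astype(np.float32)
    dst=np.float32([((170-y)*S,(710-x)*S) for x,y in w])
    H=cv2.getPerspectiveTransform(px,dst)
    im=cv2.warpPerspective(cv2.imread(f'pics/{n}0.png'),H,(900,600),flags=cv2.INTER_CUBIC)
    cv2.imwrite(f'pics/rect_{n}.png',cv2.resize(im,(800,533)))
    cv2.imwrite(f'/tmp/r_{n}.png',im)
    g=cv2.GaussianBlur(im,(7,7),0)
    h=cv2.cvtColor(g,cv2.COLOR_BGR2HSV)
    m=cv2.inRange(h,(0,0,165),(180,60,255)); m=cv2.morphologyEx(m,cv2.MORPH_CLOSE,np.ones((45,45)))
    for c in sorted(cv2.findContours(m,0,1)[0],key=cv2.contourArea)[-2:]:
        r=cv2.minAreaRect(c); (u,v),sz,a=r; print(n,'x,y',710-v/S,170-u/S,np.array(sz)/S,a)
E
```

```text
top x,y 511.0551391601563 69.13792114257812 [2.  8.7] 78.11134338378906
top x,y 604.8267211914062 -107.57854003906249 [160.4 101. ] 78.44542694091797
side x,y 589.034326171875 -33.02777099609375 [164.3 251.8] 78.34070587158203
```

View pics/rect_top.png

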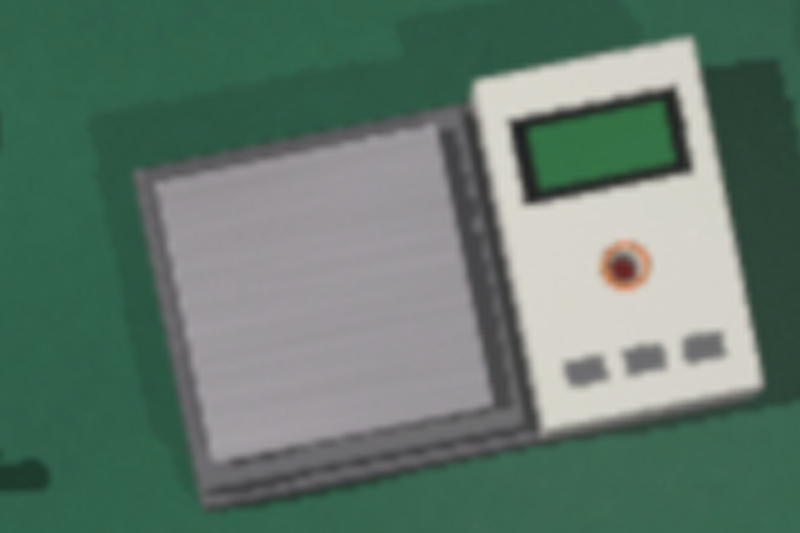

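View pics/rect_side.png

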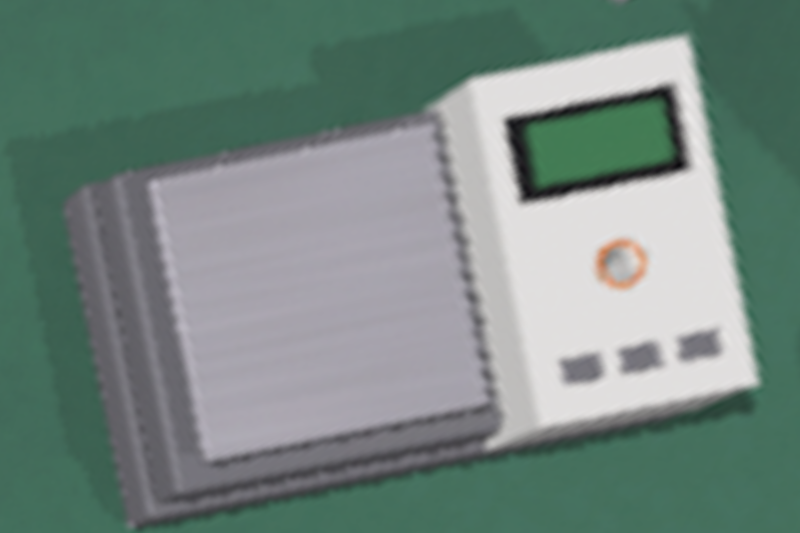

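```bash
cat >> meas.py <<'E'
from scipy.optimize import least_squares
def hullc(n,x,y,r,z0,z1,axis=(0,0)):
    a=np.linspace(0,2*np.pi,40); P=[]
    for z in(z0,z1): P+= [(x+r*np.cos(t)+axis[0]*(z-z0),y+r*np.sin(t)+axis[1]*(z-z0),z) for t in a]
    h=cv2.convexHull(proj(n,P).astype(np.float32)*16); m=cv2.moments(h); return np.array([m['m10'],m['m01']])/m['m00']/16
def fitcyl(d,x0,r,z0,z1):
    f=lambda p:np.concatenate([hullc(n,p[0],p[1],r,z0,z1)-d[n] for n in d])
    s=least_squares(f,x0,diff_step=1e-3); return s.x,s.fun
E
python3 - <<'E'
from meas import *
Y={'top':(172.9,252.9),'side':(276.,354.9)};L={'top':(458.4,254.6),'side':(407.8,148.1)}
for d,x0,r,z0,z1 in((Y,(490,271),7.5,68,126),(L,(506,-322),25,70,86)):
    print(fitcyl(d,x0,r,z0,z1),[fitcyl({n:d[n]},x0,r,z0,z1)[0] for n in d])
for n,t,z in(('side','plug_gauge',0),('top','plug_gauge',0)):
    print(onz(n,spot_point(n,t)[0]['point'],z))
o=bot.get_obs();print(o['tool_pos'],R.from_euler('xyz',o['tcp_rot']).as_matrix(),o['time'])
E
```

```text
(array([488.9, 272.2]), array([-1.1, -0.4,  0.7, -0.7])) [array([488.1, 269.9]), array([489.2, 273.8])]
(array([ 505.8, -321.5]), array([-0.3, -0.1,  0.3, -0.3])) [array([ 505.5, -322. ]), array([ 505.9, -320.2])]
[655.  283.1   0. ]
[656.4 282.5   0. ]
[230.6 471.7 248.7] [[ 0.9  0.   0.4]
 [-0.4  0.   0.9]
 [ 0.  -1.   0. ]] 1.7
```

```bash
cat > st.py <<'E'
from h import *
import sys
np.set_printoptions(precision=2,suppress=True)
o=bot.get_obs(); Rm=R.from_euler('xyz',o['tcp_rot']); T=R.from_euler('x',-90,degrees=True)
print(o['time'],o['tool_pos'],o['joint_positions'],'F',o['contact_force'],'w',o['grip_width'])
print('turn to std (deg, tool)',np.degrees((Rm.inv()*T).as_rotvec()))
if len(sys.argv)>3: print('shift',Rm.inv().apply(np.array([float(v) for v in sys.argv[1:4]])-o['tool_pos']))
E
python3 st.py 470 150 250
```

```text
1.7 [230.62 471.66 248.74] [ 0.97  0.34  1.52 -0.    1.28 -0.15] F [0.19 0.75 0.  ] w 91.80149380768385
turn to std (deg, tool) [ -0.01 -26.06   0.  ]
shift [ 356.35   -1.27 -183.82]
```

>>> send_rows --moves '[[[0,0,0],[0,-8.7,0],91],[[0,0,0],[0,-8.7,0],91],[[0,0,0],[0,-8.7,0],91],[[30,0,-40],[0,0,0],91],[[30,0,-40],[0,0,0],91],[[30,0,-40],[0,0,0],91],[[30,0,-40],[0,0,0],91],[[30,0,-40],[0,0,0],91],[[30,0,-40],[0,0,0],91],[[30,0,-40],[0,0,0],91],[[30,0,-40],[0,0,0],91],[[0,0,-40],[0,0,0],91],[[0,0,-50],[0,0,0],91],[[0,0,-50],[0,0,0],91],[[0,0,-50],[0,0,0],91],[[0,0,-50],[0,0,0],91]]'

```text
time: 3.7
tool_pos: [489.6, -98.4, 248.7]
tcp_rot: [-1.568, -0.005, 0.024]
contact_force: [0.2, 0.3, -0.2]
grip_width: 90.7
```

```bash
python3 st.py 506 -321.5 150
```

```text
3.7 [489.65 -98.38 248.66] [-0.35  0.29  1.6   0.    1.25 -1.95] F [ 0.2   0.29 -0.23] w 90.73261620236046
turn to std (deg, tool) [-0.14  1.35  0.31]
shift [  10.54   98.19 -223.68]
```

>>> send_rows --moves '[[[5,0,-50],[0,1.3,0],91],[[5,0,-50],[0,0,0],91],[[0,0,-50],[0,0,0],91],[[0,0,-50],[0,0,0],91],[[0,10,-20],[0,0,0],91],[[0,10,0],[0,0,0],91],[[0,0,0],[0,0,0],91]]'

```text
time: 4.58
tool_pos: [499.9, -326.8, 226.1]
tcp_rot: [-1.566, -0.005, -0.004]
contact_force: [0.3, 1.2, 0.3]
grip_width: 91.1
```

```bash
python3 st.py 506 -321.5 150
```

```text
4.575 [ 499.86 -326.84  226.1 ] [-0.71  0.49  1.35  0.01  1.3  -2.28] F [0.28 1.25 0.34] w 91.10625511743649
turn to std (deg, tool) [-0.25 -0.22  0.3 ]
shift [ 5.72 76.15  5.03]
```

>>> send_rows --moves '[[[6,30,5],[-0.2,-0.2,0.3],91],[[0,40,0],[0,0,0],91],[[0,0,0],[0,0,0],91]]'

```text
time: 4.95
tool_pos: [507.7, -316.7, 156.5]
tcp_rot: [-1.57, -0.002, 0.005]
contact_force: [0.6, -0.0, 0.9]
grip_width: 91.1
```

```bash
python3 st.py 506 -321.5 52; python3 - <<'E'
from meas import *
for n,(u,v) in(('side',(408,150)),('top',(457,256))):
    im=viewer.capture(n);cv2.imwrite(f'pics/{n}1.png',im);cv2.imwrite(f'pics/{n}1z.png',cv2.resize(im[v-60:v+60,u-80:u+80],None,fx=4,fy=4,interpolation=cv2.INTER_CUBIC))
E
```

```text
4.95 [ 507.71 -316.72  156.46] [-0.69  0.56  1.44  0.    1.14 -2.26] F [ 0.61 -0.01  0.95] w 91.075960175421
turn to std (deg, tool) [-0.03  0.29  0.09]
shift [ -1.91 104.45  -4.83]
```

View pics/side1z.png

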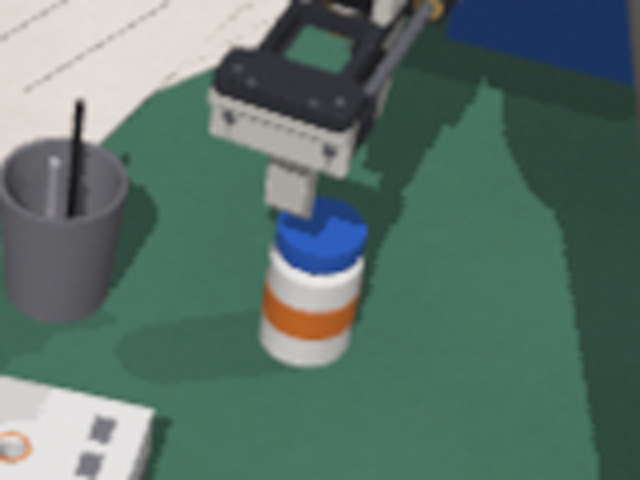

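View pics/top1z.png

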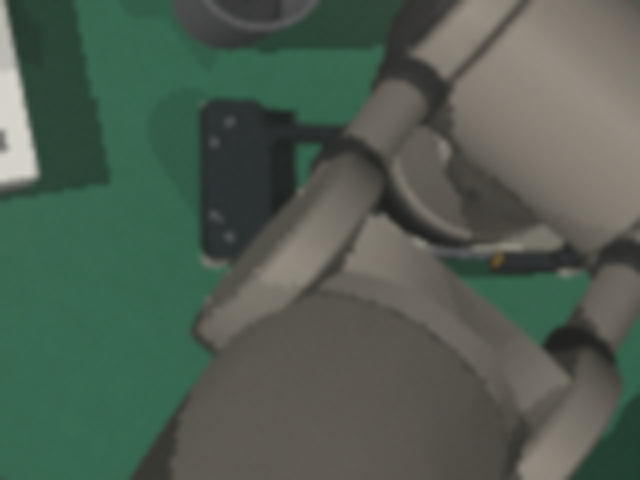

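>>> send_rows --moves '[[[-2,10,-5],[0,0.3,0],91],[[0,0,0],[0,0,0],91]]'

```text
time: 5.3
tool_pos: [508.6, -324.4, 152.8]
tcp_rot: [-1.578, -0.011, -0.0]
contact_force: [0.0, 0.0, 0.4]
grip_width: 91.0
```

```bash
python3 st.py 506 -321.5 52
```

```text
5.3 [ 508.64 -324.43  152.75] [-0.7   0.56  1.44  0.    1.12 -2.27] F [0.05 0.02 0.38] w 91.03813138486503
turn to std (deg, tool) [ 0.43 -0.01  0.65]
shift [ -3.79 100.69   3.7 ]
```

>>> send_rows --moves '[[[-3,20,3],[0.4,0,0.6],91],[[0,20,0],[0,0,0],91],[[0,0,0],[0,0,0],91]]'

```text
time: 5.68
tool_pos: [505.3, -321.6, 110.8]
tcp_rot: [-1.571, -0.0, -0.001]
contact_force: [0.8, 0.0, 0.2]
grip_width: 91.2
```

```bash
python3 st.py 506 -321.5 52
```

```text
5.675 [ 505.34 -321.58  110.78] [-0.69  0.61  1.49  0.    1.04 -2.26] F [0.77 0.04 0.21] w 91.20704172259232
turn to std (deg, tool) [ 0.01 -0.06  0.02]
shift [ 0.65 58.78  0.09]
```

>>> send_rows --moves '[[[0,20,0],[0,0,0],91],[[0,20,0],[0,0,0],91],[[0,18,0],[0,0,0],91],[[0,0,0],[0,0,0],91]]'

```text
time: 6.18
tool_pos: [505.7, -322.0, 52.2]
tcp_rot: [-1.572, -0.001, -0.001]
contact_force: [0.1, 0.2, 0.6]
grip_width: 91.0
```

```bash
python3 st.py 506 -321.5 52
```

```text
6.175 [ 505.7  -322.03   52.19] [-0.69  0.68  1.54  0.    0.92 -2.26] F [0.11 0.24 0.6 ] w 91.02885415863179
turn to std (deg, tool) [ 0.04 -0.08  0.05]
shift [0.3  0.19 0.53]
```

>>> send_rows --moves '[[[0,0,0],[0,0,0],70],[[0,0,0],[0,0,0],62],[[0,0,0],[0,0,0],57],[[0,0,0],[0,0,0],54],[[0,0,0],[0,0,0],45],[[0,0,0],[0,0,0],45],[[0,0,0],[0,0,0],45]]'

```text
time: 7.05
tool_pos: [506.8, -322.6, 55.2]
tcp_rot: [-1.574, -0.004, -0.001]
contact_force: [0.3, 0.6, 0.4]
grip_width: 52.3
```

```bash
python3 st.py 506 -321.5 180;  python3 - <<'E'
from meas import *
for n,(u,v) in(('side',(408,150)),):
    im=viewer.capture(n);cv2.imwrite(f'pics/{n}2.png',im);cv2.imwrite(f'pics/{n}2z.png',cv2.resize(im[v-60:v+60,u-80:u+80],None,fx=4,fy=4,interpolation=cv2.INTER_CUBIC))
E
```

```text
7.05 [ 506.76 -322.56   55.17] [-0.69  0.68  1.53  0.    0.92 -2.26] F [0.29 0.58 0.36] w 52.27771490322314
turn to std (deg, tool) [ 0.17 -0.08  0.22]
shift [  -0.27 -124.83    0.69]
```

View pics/side2z.png

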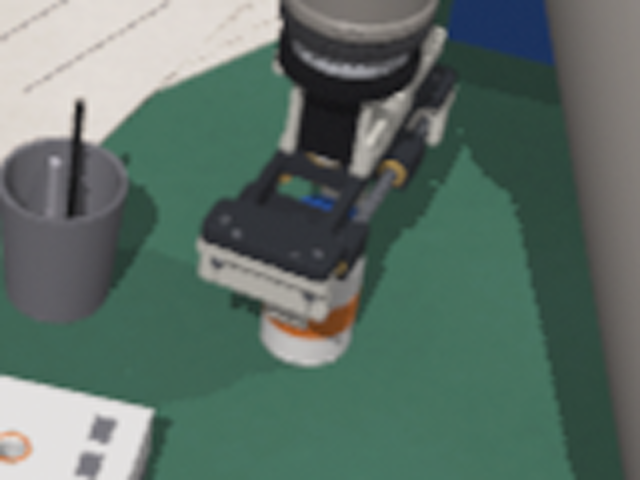

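>>> send_rows --moves '[[[0,-10,0],[0,0,0],45],[[0,-20,0],[0,0,0],45],[[0,-30,0],[0,0,0],45],[[0,-30,0],[0,0,0],45],[[0,-30,0],[0,0,0],45],[[0,0,0],[0,0,0],45]]'

```text
time: 7.85
tool_pos: [505.2, -322.2, 178.5]
tcp_rot: [-1.572, -0.001, -0.002]
contact_force: [0.9, -0.6, -4.1]
grip_width: 52.4
```

```bash
python3 st.py 578 24.5 180
```

```text
7.85 [ 505.21 -322.19  178.51] [-0.7   0.54  1.41 -0.    1.19 -2.26] F [ 0.9  -0.61 -4.09] w 52.35091342356402
turn to std (deg, tool) [ 0.07 -0.1   0.04]
shift [ 72.2   -1.88 346.81]
```

>>> send_rows --moves '[[[2,0,10],[0,0,0],45],[[4,0,20],[0,0,0],45],[[6,0,30],[0,0,0],45],[[6,0,30],[0,0,0],45],[[6,0,30],[0,0,0],45],[[6,0,30],[0,0,0],45],[[6,0,30],[0,0,0],45],[[6,0,30],[0,0,0],45],[[6,0,30],[0,0,0],45],[[6,0,30],[0,0,0],45],[[6,0,30],[0,0,0],45],[[6,0,30],[0,0,0],45],[[4,0,10],[0,0,0],45],[[0,0,0],[0,0,0],45]]'

```text
time: 9.6
tool_pos: [566.5, 49.1, 162.4]
tcp_rot: [-1.557, 0.03, 0.007]
contact_force: [-0.4, -0.3, -3.4]
grip_width: 52.2
```

```bash
python3 st.py 578 24.5 130
```

```text
9.6 [566.46  49.05 162.39] [-0.05  0.52  1.5   0.01  1.16 -1.64] F [-0.4  -0.25 -3.42] w 52.158240876991215
turn to std (deg, tool) [-0.77  0.39 -1.73]
shift [ 12.34  31.7  -25.07]
```

>>> send_rows --moves '[[[6,0,-12],[-0.8,0.4,-1.7],45],[[6,0,-13],[0,0,0],45],[[0,0,0],[0,0,0],45],[[0,0,0],[0,0,0],45]]'

```text
time: 10.1
tool_pos: [578.8, 19.0, 161.5]
tcp_rot: [-1.573, -0.0, -0.005]
contact_force: [-0.9, -0.3, -3.8]
grip_width: 52.0
```

```bash
python3 st.py 578 24.5 130
```

```text
10.1 [578.76  19.04 161.54] [-0.1   0.52  1.5  -0.    1.13 -1.66] F [-0.89 -0.32 -3.81] w 51.971524006753434
turn to std (deg, tool) [ 0.14 -0.26  0.02]
shift [-0.8  31.52  5.53]
```

>>> send_rows --moves '[[[-1,10,5],[0.1,-0.2,0],45],[[0,10,0],[0,0,0],45],[[0,10,0],[0,0,0],45],[[0,0,0],[0,0,0],45]]'

```text
time: 10.6
tool_pos: [577.0, 24.8, 128.6]
tcp_rot: [-1.571, 0.002, -0.001]
contact_force: [-0.2, 0.1, -3.2]
grip_width: 52.3
```

```bash
python3 st.py 578 24.5 112; python3 - <<'E'
from meas import *
im=viewer.capture('side');u,v=310,220;cv2.imwrite('pics/side3z.png',cv2.resize(im[v-90:v+90,u-120:u+120],None,fx=3.2,fy=3.2,interpolation=cv2.INTER_CUBIC))
E
```

```text
10.6 [576.95  24.77 128.61] [-0.09  0.55  1.54 -0.    1.05 -1.66] F [-0.19  0.07 -3.21] w 52.32388924974841
turn to std (deg, tool) [ 0.01 -0.03 -0.09]
shift [ 1.07 16.61 -0.26]
```

View pics/side3z.png

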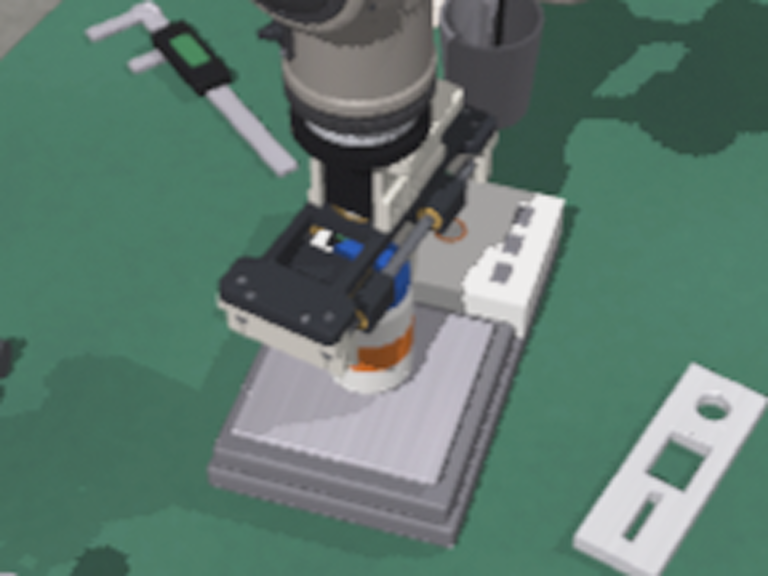

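>>> send_rows --moves '[[[1,5,0],[0,0,0],45],[[0,5,0],[0,0,0],45],[[0,2,0],[0,0,0],45],[[0,1,0],[0,0,0],45]]'

```text
time: 11.15
tool_pos: [579.0, 24.7, 116.0]
tcp_rot: [-1.571, -0.001, -0.0]
contact_force: [0.8, 0.6, -2.6]
grip_width: 52.6
```

```bash
python3 st.py 578 24.5 109
```

```text
11.15 [578.96  24.7  115.97] [-0.09  0.57  1.54 -0.    1.02 -1.66] F [ 0.77  0.55 -2.64] w 52.604429042397925
turn to std (deg, tool) [ 0.02 -0.03  0.06]
shift [-0.96  6.96 -0.2 ]
```

>>> send_rows --moves '[[[0,1.5,0],[0,0,0],45],[[0,1.5,0],[0,0,0],45]]'

```text
time: 11.4
tool_pos: [579.1, 24.7, 113.0]
tcp_rot: [-1.571, -0.002, -0.001]
contact_force: [-0.3, 0.3, -4.2]
grip_width: 52.3
```

```bash
python3 st.py 578 24.5 109
```

```text
11.4 [579.13  24.67 113.01] [-0.09  0.57  1.55 -0.    1.02 -1.66] F [-0.31  0.29 -4.16] w 52.258815394039104
turn to std (deg, tool) [ 0.02 -0.03  0.09]
shift [-1.14  4.01 -0.17]
```

>>> send_rows --moves '[[[-0.5,1,0],[0,0,0],45],[[0,1,0],[0,0,0],45]]'

```text
time: 11.65
tool_pos: [578.6, 24.7, 111.2]
tcp_rot: [-1.571, -0.002, -0.001]
contact_force: [-2.1, 0.3, 5.0]
grip_width: 51.9
```

```bash
python3 st.py 578 24.5 109
```

```text
11.65 [578.63  24.66 111.2 ] [-0.09  0.58  1.55 -0.    1.01 -1.66] F [-2.14  0.29  5.04] w 51.940452047206016
turn to std (deg, tool) [ 0.03 -0.03  0.1 ]
shift [-0.63  2.2  -0.16]
```

>>> send_rows --moves '[[[0,-0.3,0],[0,0,0],54],[[0,0,0],[0,0,0],58],[[0,0,0],[0,0,0],70],[[0,0,0],[0,0,0],91],[[0,0,0],[0,0,0],91]]'

```text
time: 12.28
tool_pos: [579.9, 24.6, 113.0]
tcp_rot: [-1.572, -0.006, -0.001]
contact_force: [-0.1, -0.3, 1.1]
grip_width: 83.4
```

```bash
python3 st.py 578 24.5 220
```

```text
12.275 [579.86  24.55 113.02] [-0.09  0.57  1.55 -0.    1.01 -1.66] F [-0.13 -0.31  1.13] w 83.38409561946686
turn to std (deg, tool) [ 0.04 -0.03  0.32]
shift [  -1.27 -106.98   -0.14]
```

>>> send_rows --moves '[[[0,-10,0],[0,0,0.3],91],[[0,-20,0],[0,0,0],91],[[0,-30,0],[0,0,0],91],[[0,-40,0],[0,0,0],91],[[0,-10,30],[0,0,0],91],[[-20,0,50],[0,0,0],91],[[-20,0,50],[0,0,0],91],[[-20,0,40],[0,0,0],91],[[-20,0,30],[0,0,0],91],[[0,0,0],[0,0,0],91],[[0,0,0],[0,0,0],91]]'

```text
time: 13.65
tool_pos: [499.7, 229.9, 234.2]
tcp_rot: [-1.57, -0.007, -0.002]
contact_force: [-0.3, 0.3, -0.3]
grip_width: 90.9
```

```bash
python3 st.py 489 272 160; python3 - <<'E'
from meas import *
B=([100,120,60],[125,255,255]);Y=([20,110,60],[35,255,255]); L={};T={}
for n,(u,v),roi,r2 in(('side',(300,260),(260,180,370,270),(250,330,300,380)),('top',(270,230),(270,180,340,260),(150,230,210,290))):
    im=viewer.capture(n);cv2.imwrite(f'pics/{n}4.png',im);cv2.imwrite(f'pics/{n}4z.png',cv2.resize(im[v-100:v+140,u-140:u+140],None,fx=2.4,fy=2.4,interpolation=cv2.INTER_CUBIC))
    b=blob(im,roi,*B);print(n,b,blob(im,r2,*Y)); L[n]=b[0]
print(fitcyl(L,(578,24),25,126,142),[fitcyl({n:L[n]},(578,24),25,126,142)[0] for n in L])
E
```

```text
13.65 [499.7  229.94 234.16] [ 0.29  0.4   1.48 -0.    1.25 -1.28] F [-0.33  0.26 -0.29] w 90.87079537251915
turn to std (deg, tool) [-0.03 -0.14  0.43]
shift [-11.36  74.1   41.99]
side None (array([276. , 354.9]), array([271, 342,  11,  26, 211], dtype=int32))Traceback (most recent call last):
  File "<stdin>", line 5, in <module>
TypeError: 'NoneType' object is not subscriptable
```

View pics/side4z.png

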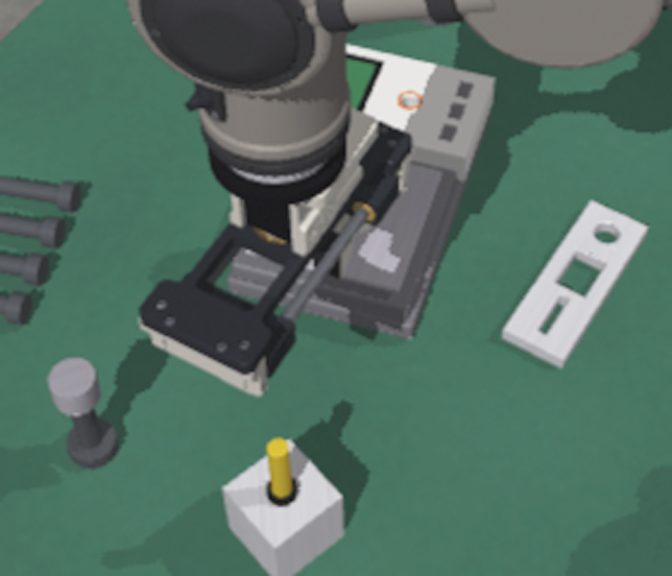

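Jar is hidden behind the arm in the side view (it covers the pan). I move on to above the stylus and look again.

>>> send_rows --moves '[[[-5,20,20],[0,0,0.4],91],[[-5,20,20],[0,0,0],91],[[0,10,0],[0,0,0],91],[[0,0,0],[0,0,0],91]]'

```text
time: 14.2
tool_pos: [490.4, 270.0, 179.3]
tcp_rot: [-1.571, 0.003, -0.008]
contact_force: [-0.3, 0.7, -0.8]
grip_width: 90.8
```

```bash
python3 st.py 489 272 160; python3 - <<'E'
from meas import *
B=([100,120,60],[125,255,255]);L={}
for n,(u,v),roi in(('side',(300,260),(260,180,370,270)),('top',(270,230),(270,180,340,260))):
    im=viewer.capture(n);cv2.imwrite(f'pics/{n}5.png',im);cv2.imwrite(f'pics/{n}5z.png',cv2.resize(im[v-100:v+140,u-140:u+140],None,fx=2.4,fy=2.4,interpolation=cv2.INTER_CUBIC))
    b=blob(im,roi,*B);print(n,b); 
    if b:L[n]=b[0]
if L:print(fitcyl(L,(578,24),25,126,142),[fitcyl({n:L[n]},(578,24),25,126,142)[0] for n in L])
E
```

```text
14.2 [490.4  269.98 179.3 ] [ 0.37  0.47  1.53  0.    1.15 -1.2 ] F [-0.26  0.75 -0.83] w 90.83850099090176
turn to std (deg, tool) [ 0.01 -0.44 -0.17]
shift [-1.36 19.31  2.02]
side (array([305.9, 228.8]), array([295, 224,  22,  10, 148], dtype=int32))
top (array([293.9, 210.8]), array([282, 199,  25,  25, 466], dtype=int32))
(array([571.4,  30.9]), array([-0.7, -4.7, -3.1,  2.4])) [array([564.6,  40.4]), array([576.6,  24.9])]
```

View pics/side5z.png

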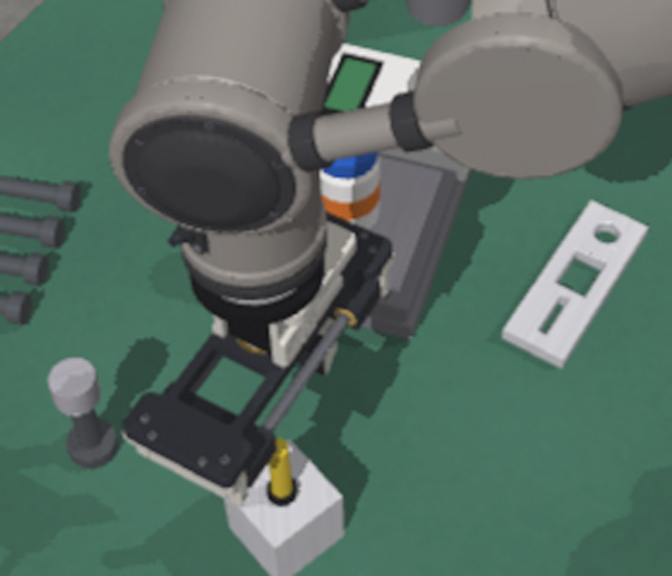

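View pics/top5z.png

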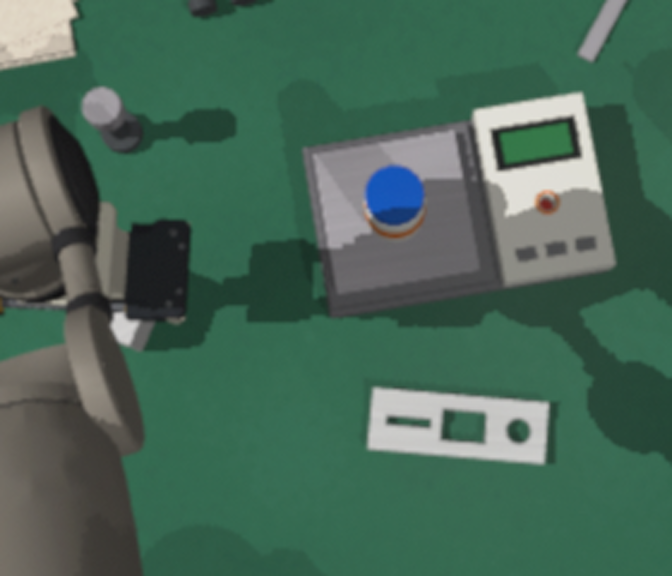

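>>> send_rows --moves '[[[-1,10,2],[0,-0.4,-0.2],60],[[0,10,0],[0,0,0],60],[[0,0,0],[0,0,0],60]]'

```text
time: 14.68
tool_pos: [490.7, 271.4, 160.2]
tcp_rot: [-1.57, -0.005, -0.002]
contact_force: [-0.2, -1.2, 0.5]
grip_width: 65.6
```

```bash
python3 st.py 489 272 101
```

```text
14.675 [490.73 271.45 160.2 ] [ 0.37  0.49  1.55 -0.    1.09 -1.2 ] F [-0.17 -1.21  0.54] w 65.58585214488889
turn to std (deg, tool) [-0.07 -0.12  0.27]
shift [-2.   59.19  0.47]
```

>>> send_rows --moves '[[[-1.5,20,0.5],[0,0,0.2],60],[[0,20,0],[0,0,0],60],[[0,15,0],[0,0,0],60],[[0,3,0],[0,0,0],60],[[0,0,0],[0,0,0],60]]'

```text
time: 15.3
tool_pos: [490.7, 272.2, 101.9]
tcp_rot: [-1.568, -0.004, -0.002]
contact_force: [0.6, -0.7, 1.0]
grip_width: 60.0
```

```bash
python3 st.py 489 272 101
```

```text
15.3 [490.74 272.21 101.91] [ 0.37  0.56  1.62  0.    0.96 -1.2 ] F [ 0.64 -0.68  0.99] w 59.95326678976549
turn to std (deg, tool) [-0.14 -0.14  0.25]
shift [-1.74  0.9  -0.22]
```

>>> send_rows --moves '[[[-1.7,1.5,0],[0,0,0.2],40],[[0,0,0],[0,0,0],30],[[0,0.3,0],[0,0,0],20],[[0,0.3,0],[0,0,0],8],[[0,0,0],[0,0,0],8],[[0,0,0],[0,0,0],8],[[0,0,0],[0,0,0],8]]'

```text
time: 16.18
tool_pos: [489.9, 272.6, 101.5]
tcp_rot: [-1.567, -0.004, -0.002]
contact_force: [0.1, -0.5, -0.4]
grip_width: 14.7
```

```bash
python3 st.py 489 272 101
```

```text
16.175 [489.85 272.6  101.53] [ 0.37  0.56  1.62  0.    0.96 -1.2 ] F [ 0.14 -0.5  -0.36] w 14.686031892594439
turn to std (deg, tool) [-0.21 -0.14  0.22]
shift [-0.85  0.52 -0.6 ]
```

>>> send_rows --moves '[[[0,-10,0],[-0.2,0,0.2],8],[[0,-15,0],[0,0,0],8],[[0,-20,0],[0,0,0],8],[[0,-20,0],[0,0,0],8],[[0,-25,0],[0,0,0],8],[[0,-30,0],[0,0,0],8],[[0,-30,0],[0,0,0],8],[[0,-15,0],[0,0,0],8],[[0,0,0],[0,0,0],8]]'

```text
time: 17.3
tool_pos: [489.8, 272.7, 280.7]
tcp_rot: [-1.568, -0.007, -0.002]
contact_force: [-0.8, -0.1, -0.8]
grip_width: 14.6
```

```bash
python3 st.py 570 -80 270; python3 - <<'E'
from meas import *
for n,(u,v) in(('side',(300,280)),('top',(270,230))):
    im=viewer.capture(n);cv2.imwrite(f'pics/{n}6.png',im);cv2.imwrite(f'pics/{n}6z.png',cv2.resize(im[v-120:v+120,u-140:u+140],None,fx=2.4,fy=2.4,interpolation=cv2.INTER_CUBIC))
E
```

```text
17.3 [489.77 272.68 280.7 ] [ 0.37  0.38  1.37 -0.    1.38 -1.2 ] F [-0.8  -0.14 -0.79] w 14.559969980908706
turn to std (deg, tool) [-0.14 -0.12  0.39]
shift [  80.92   10.38 -352.53]
```

View pics/side6z.png

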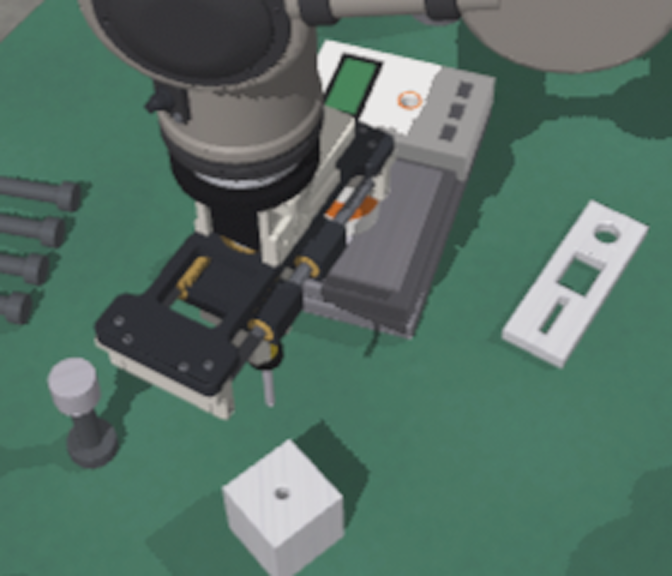

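>>> send_rows --moves '[[[0,0,-20],[0,0,0],8],[[0,0,-40],[0,0,0],8],[[0,0,-40],[0,0,0],8],[[0,0,-40],[0,0,0],8],[[0,0,-40],[0,0,0],8],[[0,0,-40],[0,0,0],8],[[0,0,-40],[0,0,0],8],[[10,0,-40],[0,0,0],8],[[20,0,-40],[0,0,0],8],[[20,0,-10],[0,0,0],8],[[20,0,0],[0,0,0],8],[[0,0,0],[0,0,0],8]]'

```text
time: 18.9
tool_pos: [550.2, -100.9, 268.3]
tcp_rot: [-1.572, 0.017, -0.008]
contact_force: [0.2, 0.2, -0.7]
grip_width: 14.4
```

```bash
python3 st.py 591 -110 200
```

```text
18.9 [ 550.21 -100.88  268.27] [-0.31  0.4   1.38 -0.01  1.38 -1.88] F [ 0.23  0.19 -0.66] w 14.40052533463274
turn to std (deg, tool) [ 0.09 -0.43 -0.99]
shift [42.03 67.57 -8.7 ]
```

>>> send_rows --moves '[[[20,10,-9],[0,-0.4,-1],8],[[20,20,0],[0,0,0],8],[[0,20,0],[0,0,0],8],[[0,20,0],[0,0,0],8],[[0,10,0],[0,0,0],8],[[0,0,0],[0,0,0],8]]'

```text
time: 19.65
tool_pos: [584.0, -112.1, 184.2]
tcp_rot: [-1.572, 0.007, -0.0]
contact_force: [-0.5, -0.0, -0.8]
grip_width: 14.4
```

```bash
python3 st.py 591 -110 175; python3 - <<'E'
from meas import *
for n,(u,v) in(('side',(325,195)),('top',(357,210))):
    im=viewer.capture(n);cv2.imwrite(f'pics/{n}7.png',im);cv2.imwrite(f'pics/{n}7z.png',cv2.resize(im[v-50:v+50,u-65:u+65],None,fx=6,fy=6,interpolation=cv2.INTER_CUBIC))
E
```

```text
19.65 [ 584.   -112.06  184.24] [-0.32  0.53  1.41 -0.    1.21 -1.89] F [-0.47 -0.05 -0.82] w 14.370877808108364
turn to std (deg, tool) [ 0.05 -0.02 -0.4 ]
shift [7.07 9.19 2.07]
```

View pics/side7z.png

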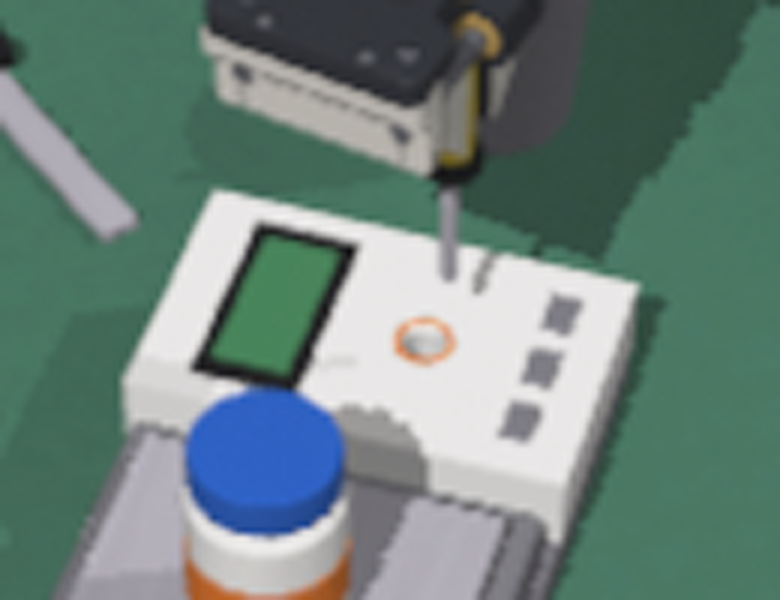

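View pics/top7z.png

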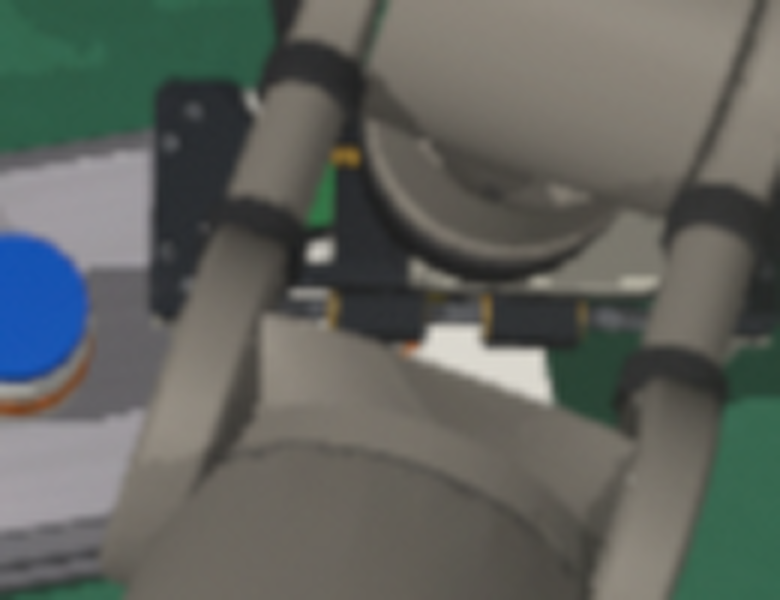

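```bash
python3 - <<'E'
from meas import *
o=bot.get_obs();Rm=R.from_euler('xyz',o['tcp_rot']).as_matrix();p=o['tool_pos']
print(proj('side',p+Rm@[0,94.5,0]),'seen tip 334.7 191.8')
print(proj('side',p+Rm@[0,94.5-55,0]),'seen collar bottom', np.array([452,183])/6+[260,145])
print('dpx/dx,dy,dz',(proj('side',p+Rm@[0,94.5,0]+10*np.eye(3))-proj('side',p+Rm@[0,94.5,0]))/10)
print('ring obs 330.3 201.6',proj('side',(590.4,-109.8,55)))
im=cv2.imread('pics/side7.png')
b=blob(im,(270,190,340,250),[100,120,60],[125,255,255]);print(b,fitcyl({'side':b[0]},(578,24),25,126,142))
E
```

```text
[[334.2 189.7]] seen tip 334.7 191.8
[[334.8 170.4]] seen collar bottom [335.3 175.5]
dpx/dx,dy,dz [[-0.4 -0.2]
 [-0.2  0.3]
 [ 0.  -0.3]]
ring obs 330.3 201.6 [[330.7 201.4]]
(array([303.8, 221.5]), array([291, 209,  26,  25, 513], dtype=int32)) (array([577. ,  26.8]), array([0., 0.]))
```

>>> send_rows --moves '[[[7,10,2],[0,0,-0.4],8],[[0,10,0],[0,0,0],8],[[0,5,0],[0,0,0],8],[[0,0,0],[0,0,0],8]]'

```text
time: 20.25
tool_pos: [592.8, -110.1, 159.8]
tcp_rot: [-1.573, -0.005, 0.0]
contact_force: [1.0, 1.1, -0.2]
grip_width: 14.4
```

```bash
python3 st.py 590.8 -110 157; python3 - <<'E'
from meas import *
o=bot.get_obs();Rm=R.from_euler('xyz',o['tcp_rot']).as_matrix();p=o['tool_pos']
print(proj('side',[p+Rm@[0,94.5,0],p+Rm@[0,75,0]]))
for n,(u,v) in(('side',(330,195)),):
    im=viewer.capture(n);cv2.imwrite(f'pics/{n}8.png',im);cv2.imwrite(f'pics/{n}8z.png',cv2.resize(im[v-25:v+25,u-32:u+33],None,fx=12,fy=12,interpolation=cv2.INTER_CUBIC))
E
```

```text
20.25 [ 592.84 -110.09  159.81] [-0.31  0.56  1.43 -0.    1.15 -1.88] F [ 1.01  1.07 -0.22] w 14.397493232825914
turn to std (deg, tool) [0.13 0.   0.28]
shift [-2.06  2.8   0.1 ]
[[329.7 197.4]
 [329.9 190.9]]
```

View pics/side8z.png

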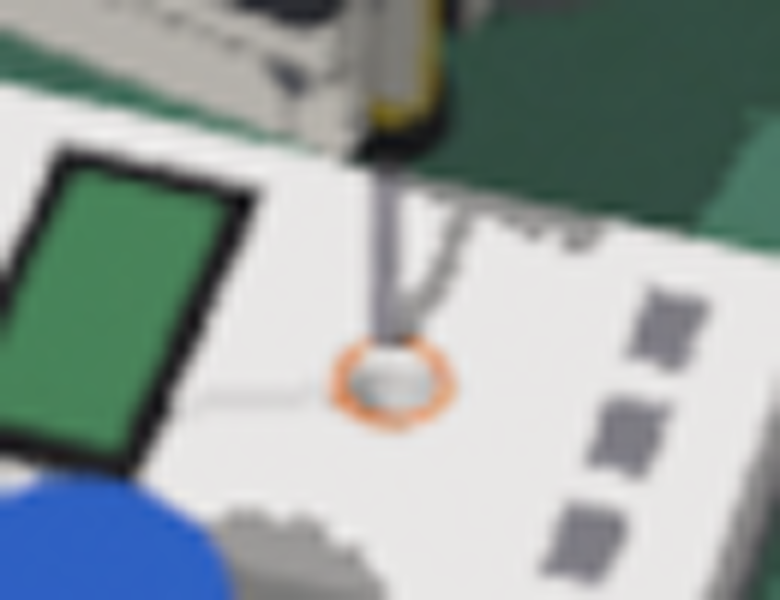

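>>> send_rows --moves '[[[-1.5,3,1],[0.1,0,0.3],8],[[0,0,0],[0,0,0],8]]'

```text
time: 20.55
tool_pos: [591.5, -109.2, 157.3]
tcp_rot: [-1.572, -0.0, 0.0]
contact_force: [-0.1, 0.4, -0.1]
grip_width: 14.3
```

```bash
python3 st.py 591 -109 140; python3 - <<'E'
from meas import *
o=bot.get_obs();Rm=R.from_euler('xyz',o['tcp_rot']).as_matrix();p=o['tool_pos']
print(proj('side',[p+Rm@[0,94.5,0],p+Rm@[0,75,0]]))
for n,(u,v) in(('side',(330,195)),):
    im=viewer.capture(n);cv2.imwrite(f'pics/{n}9.png',im);cv2.imwrite(f'pics/{n}9z.png',cv2.resize(im[v-25:v+25,u-32:u+33],None,fx=12,fy=12,interpolation=cv2.INTER_CUBIC))
E
```

```text
20.55 [ 591.49 -109.19  157.25] [-0.31  0.56  1.43 -0.    1.15 -1.88] F [-0.12  0.43 -0.12] w 14.26029801196793
turn to std (deg, tool) [0.04 0.   0.01]
shift [-0.49 17.25  0.2 ]
[[330.2 198.8]
 [330.4 192.4]]
```

View pics/side9z.png

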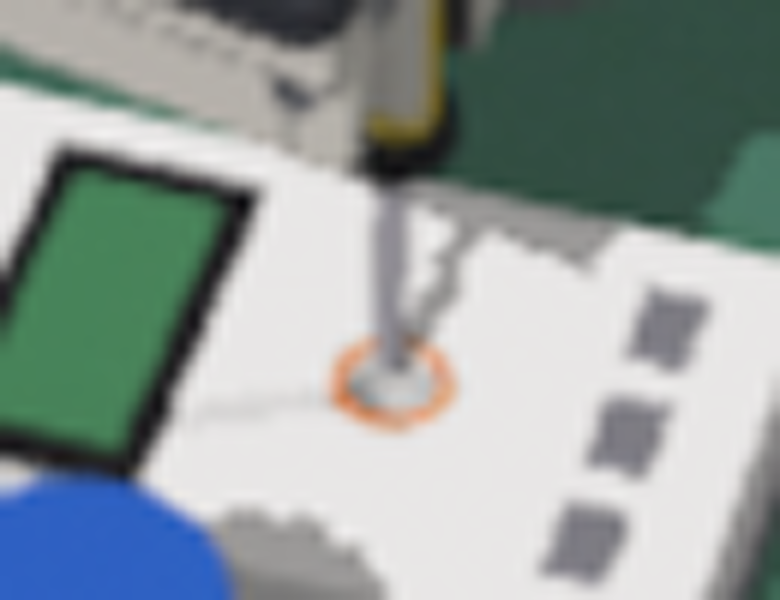

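>>> send_rows --moves '[[[0,5,0],[0,0,0],8],[[0,5,0],[0,0,0],8],[[0,5,0],[0,0,0],8]]'

```text
time: 20.98
tool_pos: [591.9, -109.4, 142.0]
tcp_rot: [-1.572, -0.002, 0.0]
contact_force: [-0.3, -0.8, -0.1]
grip_width: 14.3
```

```bash
python3 st.py 591 -109 123.5; python3 - <<'E'
from meas import *
for n,(u,v) in(('side',(330,195)),):
    im=viewer.capture(n);cv2.imwrite(f'pics/{n}10.png',im);cv2.imwrite(f'pics/{n}10z.png',cv2.resize(im[v-25:v+25,u-32:u+33],None,fx=12,fy=12,interpolation=cv2.INTER_CUBIC))
E
```

```text
20.975 [ 591.93 -109.37  142.04] [-0.31  0.58  1.45 -0.    1.11 -1.88] F [-0.34 -0.78 -0.12] w 14.27869668783373
turn to std (deg, tool) [0.07 0.   0.11]
shift [-0.97 18.54  0.39]
```

View pics/side10z.png

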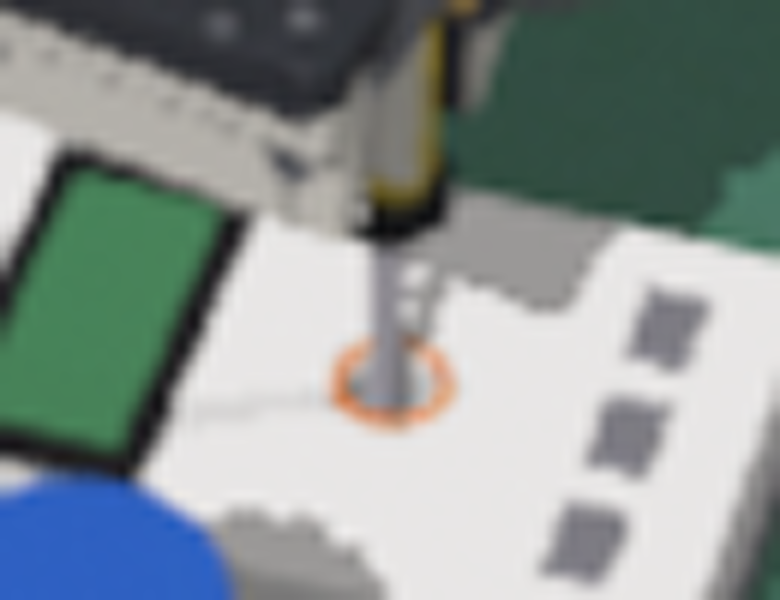

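>>> send_rows --moves '[[[-0.8,4,0.3],[0,0,0.1],8],[[0,4,0],[0,0,0],8],[[0,3,0],[0,0,0],8],[[0,1,0],[0,0,0],8]]'

```text
time: 21.52
tool_pos: [590.7, -109.0, 128.4]
tcp_rot: [-1.572, 0.001, -0.0]
contact_force: [0.5, -0.3, 0.7]
grip_width: 14.8
```

```bash
python3 st.py 591 -109 123.5
```

```text
21.525 [ 590.74 -108.97  128.35] [-0.31  0.59  1.47 -0.    1.09 -1.88] F [ 0.52 -0.25  0.73] w 14.808843390928821
turn to std (deg, tool) [ 0.05 -0.   -0.07]
shift [ 0.27  4.85 -0.02]
```

Contact begins as expected (129.5). Press on in small steps.

>>> send_rows --moves '[[[0,2,0],[0,0,0],8],[[0,2,0],[0,0,0],8],[[0,2,0],[0,0,0],8]]'

```text
time: 21.9
tool_pos: [590.9, -109.0, 123.2]
tcp_rot: [-1.572, 0.0, 0.0]
contact_force: [-2.5, 2.1, 9.7]
grip_width: 14.2
```

```bash
python3 st.py 591 -109 123.5
```

```text
21.9 [ 590.93 -109.01  123.16] [-0.31  0.6   1.47 -0.    1.07 -1.88] F [-2.53  2.13  9.73] w 14.20427880631958
turn to std (deg, tool) [ 0.07  0.   -0.01]
shift [ 0.07 -0.34  0.01]
```

>>> send_rows --moves '[[[0,1.5,0],[0,0,0],8],[[0,1.5,0],[0,0,0],8]]'

```text
time: 22.15
tool_pos: [591.4, -109.1, 122.9]
tcp_rot: [-1.573, -0.002, 0.0]
contact_force: [-4.4, 1.6, 13.4]
grip_width: 14.2
```

```bash
python3 st.py 591 -109 123.5; python3 - <<'E'
from meas import *
for n,(u,v) in(('side',(330,210)),):
    im=viewer.capture(n);im=viewer.capture(n);cv2.imwrite(f'pics/{n}11.png',im);cv2.imwrite(f'pics/{n}11z.png',cv2.resize(im[v-60:v+60,u-80:u+80],None,fx=5,fy=5,interpolation=cv2.INTER_CUBIC))
E
python3 st.py
```

```text
22.15 [ 591.37 -109.06  122.91] [-0.31  0.6   1.47 -0.    1.07 -1.88] F [-4.36  1.62 13.4 ] w 14.211479432777406
turn to std (deg, tool) [0.11 0.01 0.12]
shift [-0.37 -0.6   0.06]
22.25 [ 591.32 -109.02  122.96] [-0.31  0.6   1.47 -0.    1.07 -1.88] F [-2.97  0.8  12.64] w 14.622201008517361
turn to std (deg, tool) [0.11 0.01 0.11]
```

View pics/side11z.png

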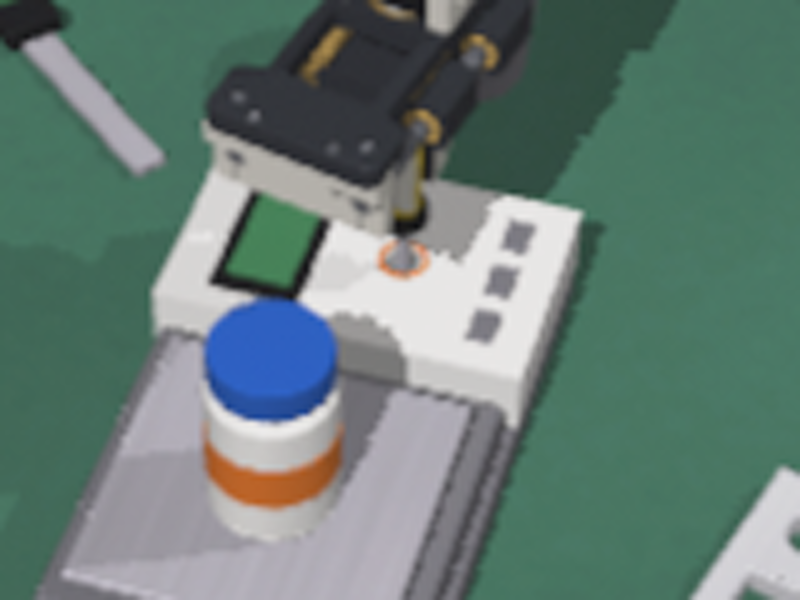

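```bash
python3 -c "
from plant import bot
print(bot.close_job())"
```

```text
the job is handed in; nothing more can be done
None
```

The job is handed in at about 22 s of the 54 s. The jar stands on the pan, and the gripped stylus is holding the red button down.

- **Jar:** It is upright and released. The two cameras put it at about (577, 25–27) mm, against my pan-centre estimate of (578, 24.5) mm. I set it down with roughly 9 N and did not tip or drop it.
- **Button:** The stylus went through the hole close to centred, with no sideways contact until it met the button. The push levelled off at TCP z ≈ 123 mm, the height expected for full travel, with about 13 N on the tool. The last 3 mm I commanded moved it only 0.3 mm, so I take it to be at the stop. The button's travel itself can't be read directly.
- **Grip:** The opening was still 14–15 mm on the 15 mm handle at the last reading.
- **Bystanders:** I did not touch the plug gauge, the pen pot or the machined plate, and no contact showed up. I did not re-measure their positions at the end.
- **Readings that disagreed:** One mid-task side-view estimate of the jar was about 20 mm off because the arm hid part of the lid. A later clear side view agreed with the top camera. The top camera could not see the hole during the insertion, so that relied on the side camera and the force readings.

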